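Unlock a sample carrier and hold it up level

TASK

Unlock the steel sample carrier from its dock by turning the small handwheel by its upright knob, anticlockwise seen from above, through its whole turn until it stops. Then take the carrier by its top bar, lift it about ten centimetres straight up out of the dock with the jar and the crucible still standing in it, and finish while holding it there in the gripper, level and still. Leave the other things on the bench where they are.

Things in the scene. Friction and masses are not known exactly. Their poses are not given: they have to be found in the camera images.
- dock: the fixed docking station: a grey plate 150 (x) x 330 (y) x 12 mm on the bench; origin at the centre of its underside, y along its length. The carrier's seat is centred at y = -70 mm, the vertical handwheel axis at y = +110 mm on an aluminium gear housing 90 x 90 mm, top at 42 mm. It turns about the vertical from start to start, by up to 0.35 rad
- crank (a joint): handwheel angle in rad, growing anticlockwise seen from above; starts at 0 to 0.4 (locked), hard stop at 7.0 (unlocked); stays where it is left, needs about 2 to 4 N at the knob. A gear slides two side rails with four steel tongues 4.3 mm per rad along the dock's +y; the tongues lie over four lugs on the tray and are clear of them beyond about 5.3 rad
- crank_axis (a point): on the handwheel's vertical axis, 60 mm above the bench, at the foot of the knob; wheel 104 mm across
- knob_top (a point): centre of the top of the wheel's black upright knob, 112 mm above the bench: 22 mm diameter, 52 mm tall, spins freely on its pin, so a gripper can keep its heading while it carries the knob round; circles 46 mm from the axis. At crank angle 0 it lies on the dock's -x side of the axis
- carrier: loose steel tray 90 (x) x 160 (y) mm with a 14 mm rim, floor 3 mm thick, 0.35 kg; origin at the centre of its underside, which rests 12 mm above the bench; its axes start parallel to the dock's. Lugs reach 11 mm beyond the long sides at y = -50 and +50 mm. Two flat posts at y = -72 and +72 mm carry the top bar
- carrier_grip (a point): centre of the carrier's top bar, 118 mm above its underside; the bar runs along the carrier's y, 151 mm long, 14 mm wide (x), 16 mm high. The jar ends 41 mm below this point
- jar: closed screw-cap jar, 54 mm diameter, 74 mm tall, about 0.12 kg (0.08 to 0.17), standing loose in the tray 38 mm from its middle at one end of it or the other; origin at the centre of its underside, z up
- crucible: small porcelain crucible, 39 mm diameter, 34 mm tall, 30 g, standing loose in the tray 38 mm from its middle at the other end; origin at the centre of its underside, z up
- petri_dish: bystander: petri dish 60 mm across, 13 mm tall, on the bench by the dock
- pestle: bystander: porcelain pestle 25 x 108 x 25 mm lying by the dock
- bench_timer: bystander: bench timer 72 x 62 x 20 mm
- bunsen: bystander: gas burner 69 x 78 x 143 mm
- dropper: bystander: dropper bottle 34 mm across, 103 mm tall
- cork: bystander: cork 25 mm across, 24 mm tall, behind the dock
There are look-alikes about, which are no part of the job. Of the things that look like the jar, the smallest one is meant.

How it is judged:
On the way, in this order (a step that is already met when the one before it is completed fails the run):
1. handwheel turned to its stop with the carrier still seated in the dock (value of joint crank above 6.7 rad and z of carrier in the frame of dock below 0.018 m and angle between carrier's own z axis and vertical below 0.05 rad and distance between each of jar, crucible and carrier below 0.075 m and z of jar in the frame of carrier between -0.005 and 0.015 m and angle between each of jar, crucible's own z axis and vertical below 0.2 rad and z of crucible in the frame of carrier between -0.005 and 0.015 m), for 0.1 s.
2. carrier lifted clear of the dock, level, in the fingers (z of carrier in the frame of dock above 0.06 m and angle between carrier's own z axis and vertical below 0.12 rad and contact force between the fingers and carrier above 1 N and distance between each of jar, crucible and carrier below 0.075 m and z of jar in the frame of carrier between -0.005 and 0.015 m and angle between each of jar, crucible's own z axis and vertical below 0.2 rad and z of crucible in the frame of carrier between -0.005 and 0.015 m), for 0.2 s.
At the end, for the whole second after the job is handed in: Carrier held in the fingers over the dock (centres within 130 mm in plan), underside 72 to 200 mm above the bench, within 0.12 rad of level, still (0.03 m/s, 0.2 rad/s), not touching the dock; jar and crucible upright (0.2 rad) within 75 mm of its origin; handwheel beyond 6.7 rad (value of joint crank above 6.7 rad and z of carrier in the frame of dock between 0.072 and 0.2 m and horizontal distance between carrier and dock below 0.13 m and angle between carrier's own z axis and vertical below 0.12 rad and linear speed of carrier below 0.03 m/s and angular speed of carrier below 0.2 rad/s and contact force between the fingers and carrier above 1 N and contact force between dock and carrier below 0.1 N and distance between each of jar, crucible and carrier below 0.075 m and z of jar in the frame of carrier between -0.005 and 0.015 m and angle between each of jar, crucible's own z axis and vertical below 0.2 rad and z of crucible in the frame of carrier between -0.005 and 0.015 m); the arm keeps its last pose, push and grip.
It fails at once if a bystander is moved more than 30 mm (distance of any of petri_dish, pestle, bench_timer, bunsen, dropper, cork from where it was at the start of the episode above 0.03 m).
It fails at once if the carrier is tipped more than 0.3 rad (angle between carrier's own z axis and vertical above 0.3 rad).
It fails at once if the jar or the crucible falls over (angle between any of jar, crucible's own z axis and vertical above 0.5 rad).
It also fails if it takes over 51 s, if anything falls off the work surface, if the arm or the gripper's body presses on something with over 40 N, if the wrist force passes 120 N, or if a joint passes its speed limit or range.

ROBOT

A 6-joint arm with a two-finger parallel gripper is mounted at the origin on a cart in front of the work surface, level with it; the furniture and walls round the work are solid. World frame = base frame: x ahead of the robot, y to its left, z up, the work surface at z = 0. Lengths are in m, angles in rad, forces in N, time in s.
With the tool pointing down it reaches from about 0.35 to 0.975 m from the base axis. Payload 4.9 kg.
Tool frame: the origin (TCP) lies at the very end of the fingers, on their centre line; the grasp point (between the pads) lies 19 mm behind it; z points along the fingers, y is the line along which they close (so a half turn about z gives the same grasp; the last joint's range is limited). The gripper opens to 85 mm and grips with 20 to 120 N. Pads are 22 mm wide; open, the fingers measure 114 mm over their backs; the gripper's body (76 mm by 85 mm) begins 54 mm behind the grasp point. The pads swing forward as they close: fully open they stand 13 mm farther back than shut.
Start: joints at [1.115, 0.053, 1.613, -0, 1.476, -0.119], TCP at [0.207, 0.59, 0.231] pointing down, gripper open.
Joint ranges: [-3.01, 3.01], [-1.01, 2.22], [0.06, 2.58], [-1.02, 4.17], [0.09, 2.62], [-3.14, 3.14]. Speed limits (rad/s): [2.57, 2.57, 3.14, 3.14, 3.14, 3.14].

INTERFACE

Orientations are given as a rotation vector (axis times angle).
In Python, from station import get_obs, optics, ctrl gives the robot as it stands.
- The arm moves only by the shell command python3 -m pendant 'ROWS' [FORCE]. ROWS is JSON, a list of rows, each a list of 3 entries, a list of its own where there are three numbers: the shift along the tool's x, y, z in mm, then the turn, a rotation vector about the tool's x, y, z in rad, then the opening, from 0 (shut) to 1 (fully open). A call has 1 to 12 rows; each row shifts and turns the commanded pose from where the row before left it, along the tool's axes as they then stand; what a row does not reach is not made up. A row lasts 1/12 s, in which the tool goes at most 41.7 mm and 7.16 degrees, less where a joint would pass 70% of its speed; a pose out of reach is approached as far as the arm can. A call is refused whole if a number of a shift passes 41.7 or a number of a turn 0.125, either way. A call with a gripper value outside its range is refused whole. The fingers move at their own pace and stop on an object; FORCE is the grip in N (left out, the last holds). Time passes only in rows, so rows that do not move let the fingers close. It gives the time, the measured TCP pose, the force, the opening and the grip force at its end, in the units of the state.
- get_obs(): the state, without advancing time (a new reading comes with each control period).
- optics.get_image(name): name is "scene" or "top" or "wrist"; returns the picture (420x560x3 uint8, red, green, blue); there is no depth.
- optics.camera_model(name): a dict with "fx", "fy", "cx", "cy" (pixels), "cam_to_world" (4x4, takes a point from camera to world coordinates). Camera axes: x right, y up, looking along -z (the intrinsics and any distortion apply to the point x, -y, -z); pixel columns grow to the right and rows downward; lengths in m; the calibration is good to about 2 mm. A picture is of the moment at which its call begins: read the wrist's pose just before it. camera_model takes no time and is no camera call; for the wrist camera it gives the pose at the moment of the call.
- ctrl.finish_job(): hands the job in; it is judged then, once.
The state is a dict: "t": time; "q": joint angles; "dq": joint speeds; "effort": joint torques, N m; "tool_pos": TCP position; "tool_rot": TCP orientation; "contact_force": force on the tool from outside, world axes, zero at the start; "wrist_torque": the same for the moment, N m; "opening": finger opening in m; "grip_force": force on a finger pad.
Only numpy, scipy, OpenCV 4.12 (cv2) and the standard library are available. Lean on these libraries where they do the work, as an engineer would, in place of code of your own. Each camera call takes 0.05 s, during which the arm holds its last target. There are 200 camera calls.

## Working session

There is one attempt and no reset: what is moved stays moved. The work goes in short steps, Python scripts to look and compute and a shell command to move; the robot and the scene stay as the last step left them, time stands still between calls to the robot, and variables do not carry over. Pictures are saved under pics/ and viewed, at most 10 in all, crops included, and the job is handed in when it is done.

```bash
ls; mkdir -p pics; python3 - <<'E'
from station import get_obs, optics
import cv2,numpy as np
o=get_obs();print({k:np.round(v,3) for k,v in o.items()})
for n in ("scene","top"):
    im=optics.get_image(n);cv2.imwrite(f"pics/{n}0.png",cv2.resize(im[:,:,::-1],(800,600),interpolation=cv2.INTER_CUBIC))
    m=optics.camera_model(n);print(n,{k:np.round(v,3).tolist() for k,v in m.items()})
E
```

```text
pics
{'t': np.float64(0.0), 'q': array([ 1.115,  0.053,  1.614, -0.   ,  1.476, -0.119]), 'dq': array([ 0.   , -0.   , -0.   , -0.001,  0.002,  0.001]), 'effort': array([ 0.0000e+00, -3.9369e+01, -3.7017e+01, -0.0000e+00,  7.0000e-03,
       -0.0000e+00]), 'tool_pos': array([0.206, 0.589, 0.23 ]), 'tool_rot': array([-5.260e-01, -3.097e+00,  3.000e-03]), 'contact_force': array([ 0.657, -0.036, -0.319]), 'wrist_torque': array([-0.034,  0.042,  0.046]), 'grip_force': np.float64(0.0), 'opening': np.float64(0.085)}
scene {'fx': 417.479, 'fy': 417.479, 'cx': 271.82, 'cy': 202.154, 'cam_to_world': [[0.729, 0.353, -0.586, -0.036], [-0.684, 0.35, -0.64, -0.555], [-0.021, 0.868, 0.497, 0.621], [0.0, 0.0, 0.0, 1.0]]}
top {'fx': 430.523, 'fy': 430.523, 'cx': 277.771, 'cy': 206.968, 'cam_to_world': [[-0.029, 0.995, -0.093, 0.421], [-0.999, -0.031, -0.018, 0.088], [-0.02, 0.093, 0.995, 1.234], [0.0, 0.0, 0.0, 1.0]]}
```

View pics/scene0.png

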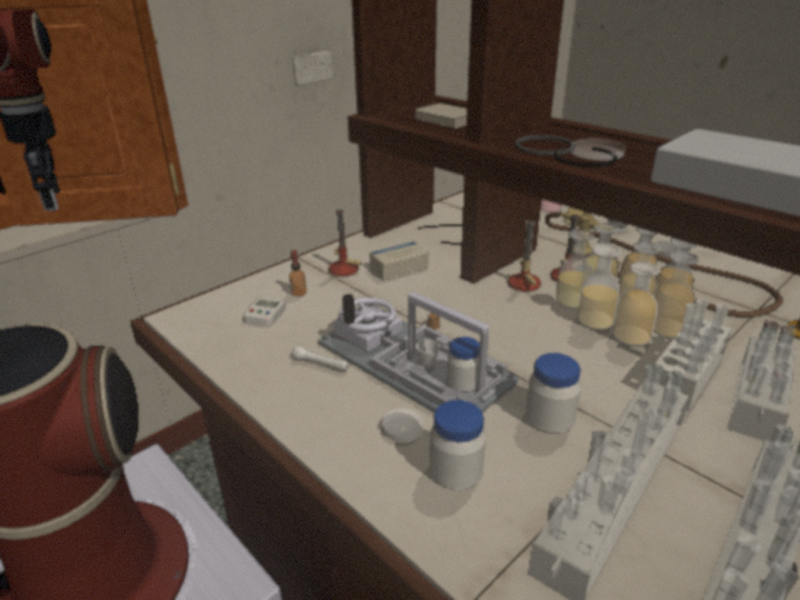

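View pics/top0.png

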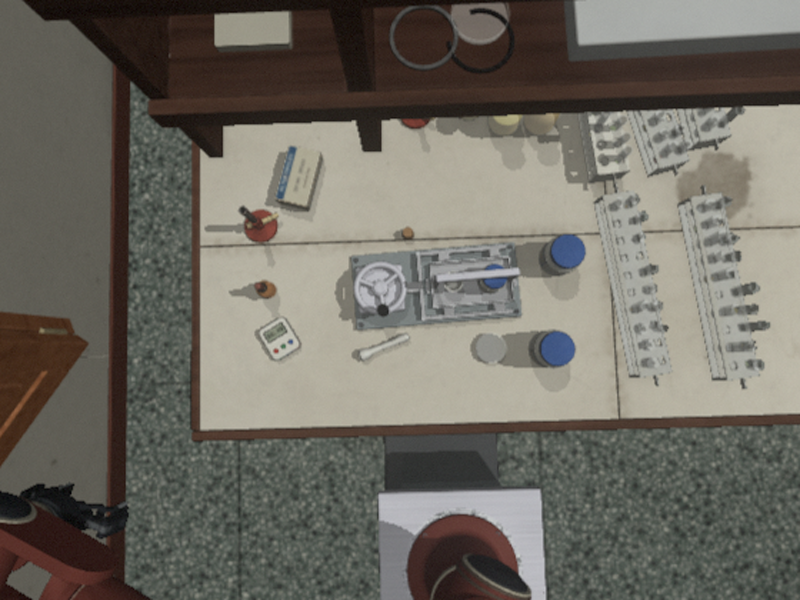

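The scene view shows the dock in mid bench, with the wheel's black knob at about (348,305) and the carrier bar from (410,298) to (487,330). In the top view the knob is at (383,310) and the bar runs from (434,275) to (520,272). I'll enlarge both areas to measure them.

```bash
python3 - <<'E'
import cv2
from station import optics
a=optics.get_image("scene")[:,:,::-1];b=optics.get_image("top")[:,:,::-1]
# scene crop cols 215-375, rows 185-305 (x5) ; top crop cols 235-375 rows 160-240
cv2.imwrite("pics/s1.png",cv2.resize(a[185:305,215:375],(800,600),interpolation=cv2.INTER_CUBIC))
cv2.imwrite("pics/t1.png",cv2.resize(b[155:260,235:375],(800,600),interpolation=cv2.INTER_CUBIC))
E
```

```text
(no output)
```

View pics/s1.png

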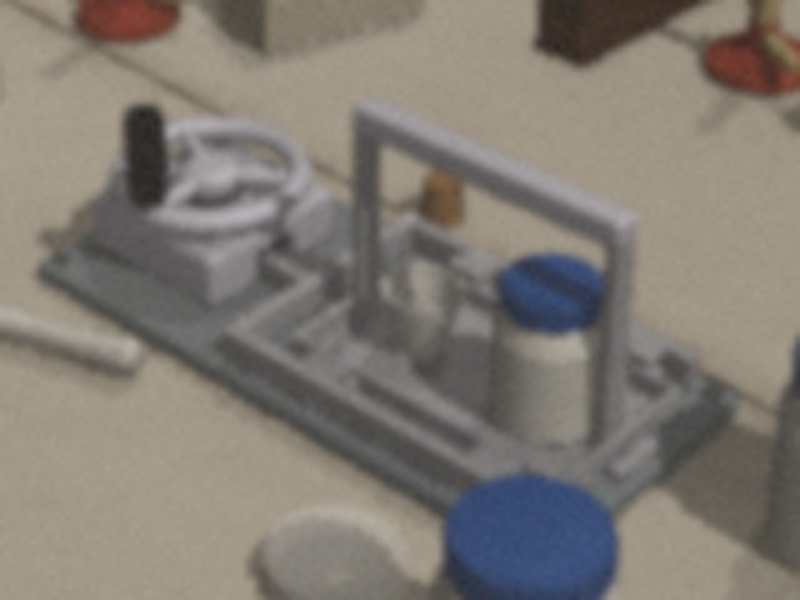

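View pics/t1.png

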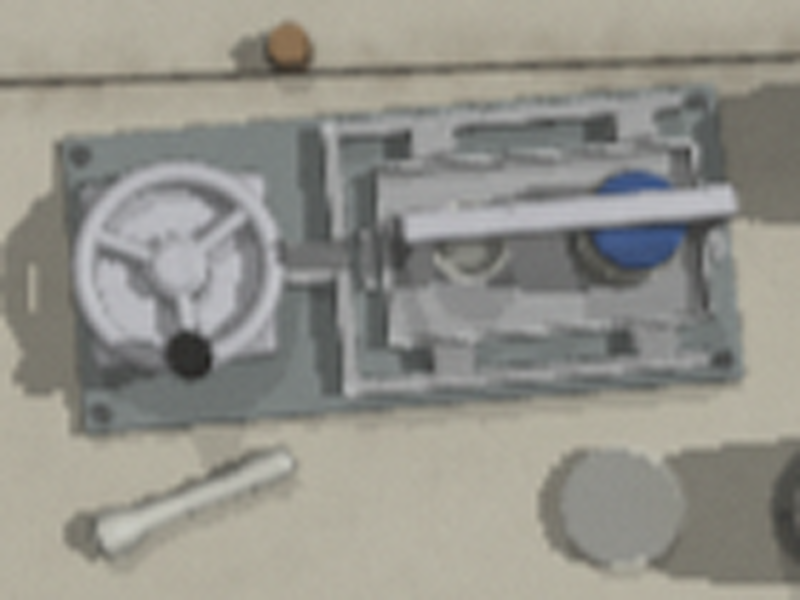

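The enlarged crops give these pixels:
- **Top crop:** plate corners (60,140), (715,88), (742,380), (85,432). Knob top (190,354), hub (180,262), bar top ends (403,229) and (737,200).
- **Scene crop:** knob top (145,110), bar top ends about (370,107) and (625,215), hub (218,175).

The jar is at the -y end of the tray and the crucible is towards the wheel.

```bash
cat > h.py <<'E'
import numpy as np
from station import optics
from scipy.spatial.transform import Rotation as R
def ray(n,uv,m=None):
    m=m or optics.camera_model(n);T=np.array(m["cam_to_world"])
    d=np.array([(uv[0]-m["cx"])/m["fx"],-(uv[1]-m["cy"])/m["fy"],-1.]);return T[:3,3],T[:3,:3]@d
def atz(n,uv,z,m=None):
    o,d=ray(n,uv,m);return o+d*(z-o[2])/d[2]
def tri(rs):
    A=np.zeros((3,3));b=np.zeros(3)
    for o,d in rs:
        d=d/np.linalg.norm(d);P=np.eye(3)-np.outer(d,d);A+=P;b+=P@o
    p=np.linalg.solve(A,b);return p,[np.linalg.norm(np.cross(p-o,d/np.linalg.norm(d))) for o,d in rs]
E
python3 - <<'E'
from h import *
np.set_printoptions(precision=4,suppress=True)
t=lambda u,v:("top",(235+u/800*140-.4,155+v/600*105-.4))
s=lambda u,v:("scene",(215+u/5-.4,185+v/5-.4))
for n,a,b in [("knob",t(190,354),s(145,110)),("hub",t(180,262),s(218,175)),("barL",t(403,229),s(370,107)),("barR",t(737,200),s(625,215))]:
    p,e=tri([ray(*a),ray(*b)]);print(n,p,np.array(e))
c=[atz(*t(*x),.012) for x in [(60,140),(715,88),(742,380),(85,432)]]
for x in c:print(x)
c=np.array(c);C=c.mean(0);y=(c[0]+c[3]-c[1]-c[2])/2;print("C",C,"len",np.linalg.norm(y),"yaw",np.arctan2(-y[0],y[1]))
th=np.arctan2(-y[0],y[1]);Rz=R.from_euler('z',th)
for n,l in [("axis",(0,.11,.06)),("knob0",(-.046,.11,.112)),("seatgrip",(0,-.07,.13))]:print(n,C*[1,1,0]+Rz.apply(l))
print("knob t z.112",atz(*t(190,354),.112),"bar mid .138",atz(*t(403,229),.138),atz(*t(737,200),.138),"hub",atz(*t(180,262),.065))
E
```

```text
knob [0.5021 0.134  0.1117] [0.0003 0.0003]
hub [0.5515 0.1401 0.0499] [0.0004 0.0004]
barL [0.555  0.0348 0.1321] [0.0014 0.0014]
barR [ 0.5607 -0.1128  0.1388] [0.001 0.001]
[0.6189 0.2007 0.012 ]
[ 0.6345 -0.1285  0.012 ]
[ 0.4878 -0.135   0.012 ]
[0.4718 0.1915 0.012 ]
C [0.5533 0.0322 0.012 ] len 0.3282715064631628 yaw 0.048072530275111075
axis [0.548  0.1421 0.06  ]
knob0 [0.502  0.1398 0.112 ]
seatgrip [ 0.5566 -0.0377  0.13  ]
knob t z.112 [0.5019 0.1341 0.112 ] bar mid .138 [0.5532 0.036  0.138 ] [ 0.5615 -0.1137  0.138 ] hub [0.5495 0.1396 0.065 ]
```

Knob top is at about (0.502, 0.134, 0.112), the axis at (0.5485, 0.141), dock yaw about 0.048, and bar centre at (0.557, -0.039) with its top at z 0.135–0.138. I'll turn the tool so its y lies along dock x and its x along dock y, then approach.

```bash
python3 -m pendant '[[[0,0,0],[0,0,0.1186],1],[[0,0,0],[0,0,0.1186],1],[[0,0,0],[0,0,0.1186],1],[[0,0,0],[0,0,0.1186],1],[[0,0,0],[0,0,0.1186],1],[[0,0,0],[0,0,0.1186],1],[[0,0,0],[0,0,0.1186],1],[[0,0,0],[0,0,0.1186],1],[[0,0,0],[0,0,0.1186],1],[[0,0,0],[0,0,0.1186],1],[[0,0,0],[0,0,0],1]]'
python3 -m pendant '[[[-20,10,0],[0,0,0],1],[[-30,17,0],[0,0,0],1],[[-30,17,0],[0,0,0],1],[[-30,17,0],[0,0,0],1],[[-30,17,0],[0,0,0],1],[[-30,17,0],[0,0,0],1],[[-30,17,0],[0,0,0],1],[[-30,17,0],[0,0,0],1],[[-30,17,0],[0,0,0],1],[[-30,17,0],[0,0,0],1],[[-30,17,0],[0,0,0],1],[[-30,17,0],[0,0,0],1]]'
python3 -m pendant '[[[-30,17,10],[0,0,0],1],[[-30,17,10],[0,0,0],1],[[-30,17,10],[0,0,0],1],[[-20,14,10],[0,0,0],1],[[-10,10,10],[0,0,0],1],[[0,0,0],[0,0,0],1],[[0,0,0],[0,0,0],1]]'
cat > st.py <<'E'
from h import *
from station import get_obs
import sys
# prints tool state and, given world target x y z [az], remaining shift in tool mm
o=get_obs();r=R.from_rotvec(o["tool_rot"]);M=r.as_matrix()
print("t",round(float(o["t"]),2),"pos",np.round(o["tool_pos"],4),"az",round(float(np.arctan2(M[1,1],M[0,1])),4),"zt",np.round(M[:,2],4),"F",np.round(o["contact_force"],1),"T",np.round(o["wrist_torque"],2),"op",np.round(o["opening"],4),"g",np.round(o["grip_force"],1))
if len(sys.argv)>3:
    d=np.array(sys.argv[1:4],float)-o["tool_pos"];print("shift mm",np.round(1000*M.T@d,1))
E
python3 st.py 0.502 0.134 0.075
```

```text
t: 1.12
tool_pos: [0.2065, 0.5897, 0.231]
tool_rot: [2.169, 2.272, -0.001]
contact_force: [-0.4, -0.3, -0.2]
opening: 0.0852
grip_force: 0.0
t: 2.12
tool_pos: [0.4206, 0.2482, 0.2314]
tool_rot: [2.163, 2.278, 0.001]
contact_force: [0.3, -0.0, -0.5]
opening: 0.0853
grip_force: 0.0
t: 2.7
tool_pos: [0.5004, 0.133, 0.1805]
tool_rot: [-2.166, -2.274, 0.002]
contact_force: [0.0, 0.5, -0.6]
opening: 0.0855
grip_force: 0.0
t 2.7 pos [0.5004 0.133  0.1805] az 0.0486 zt [-2.1e-03  1.0e-04 -1.0e+00] F [ 0.   0.5 -0.6] T [-0.06  0.01  0.01] op 0.0855 g 0.0
shift mm [  0.9   1.9 105.5]
```

Well placed. I'll use the wrist camera before going down.

```bash
python3 - <<'E'
from h import *
import cv2,json
m=optics.camera_model("wrist");im=optics.get_image("wrist")
cv2.imwrite("pics/w1.png",cv2.resize(im[:,:,::-1],(800,600),interpolation=cv2.INTER_CUBIC))
json.dump({k:np.array(v).tolist() for k,v in m.items()},open("w1.json","w"));print(np.round(m["cam_to_world"],3),m["fx"])
E
```

```text
[[ 0.999 -0.046 -0.011  0.498]
 [ 0.048  0.956  0.289  0.206]
 [-0.003 -0.289  0.957  0.324]
 [ 0.     0.     0.     1.   ]] 368.54542914184
```

View pics/w1.png

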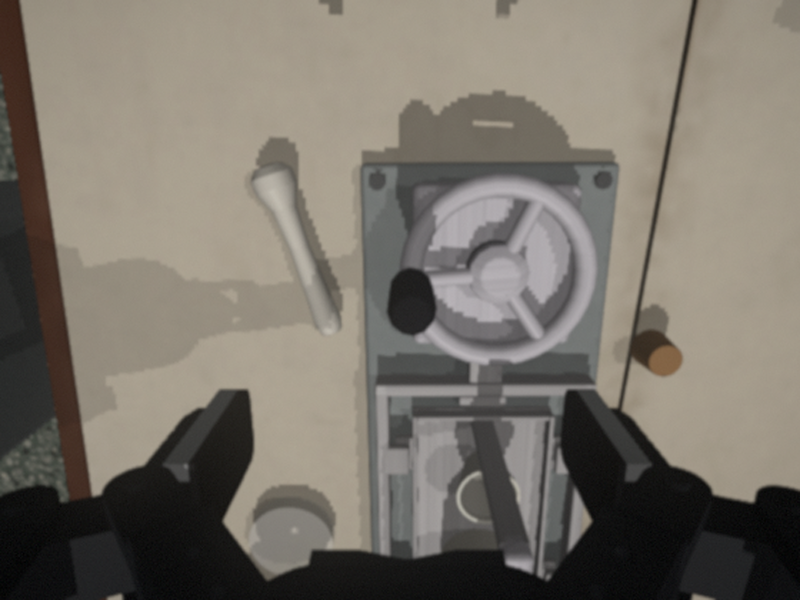

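The wrist view shows the knob top at about (411,310), the rim spanning (402–597, 177–363) with the hub at (500,277), and the plate's far corners at (361,163) and (618,163).

```bash
python3 - <<'E'
from h import *
import json
m=json.load(open("w1.json"))
for n,u,v,z in [("knob",411,310,.112),("rimc",499.5,270,.058),("hub",500,277,.062),("c1",361,163,.012),("c2",618,163,.012)]:
    print(n,np.round(atz("",(u*.7-.15,v*.7-.15),z,m),4))
a=("top",(235+190/800*140-.4,155+354/600*105-.4))
print(tri([ray(*a),ray("",(411*.7,310*.7),m)]))
E
```

```text
knob [0.5021 0.1369 0.112 ]
rimc [0.5479 0.1433 0.058 ]
hub [0.5478 0.1406 0.062 ]
c1 [0.471  0.1916 0.012 ]
c2 [0.6183 0.1986 0.012 ]
(array([0.50234784, 0.134423  , 0.10477687]), [np.float64(4.842841768454336e-05), np.float64(4.842841768437954e-05)])
```

Everything agrees: axis (0.5477, 0.141), knob (0.502, 0.135), crank about 0.08. Next I descend and grip.

```bash
python3 -m pendant '[[[2,1.8,10],[0,0,0],1],[[0,0,20],[0,0,0],0.8],[[0,0,20],[0,0,0],0.6],[[0,0,20],[0,0,0],0.6],[[0,0,20],[0,0,0],0.6],[[0,0,10],[0,0,0],0.6],[[0,0,4],[0,0,0],0.5],[[0,0,0],[0,0,0],0.5]]' 50; python3 -m pendant '[[[0,0,0],[0,0,0],0.3],[[0,0,0],[0,0,0],0.2],[[0,0,0],[0,0,0],0.1],[[0,0,0],[0,0,0],0.1],[[0,0,0],[0,0,0],0.1],[[0,0,0],[0,0,0],0.1]]' 50; python3 st.py 0.502 0.135 0.075
```

```text
t: 3.42
tool_pos: [0.5017, 0.1361, 0.0766]
tool_rot: [-2.165, -2.275, 0.002]
contact_force: [0.1, -0.5, -0.1]
opening: 0.0425
grip_force: 0.0
t: 3.92
tool_pos: [0.5022, 0.1358, 0.0791]
tool_rot: [-2.167, -2.274, 0.001]
contact_force: [-5.1, -0.5, 5.3]
opening: 0.0205
grip_force: 49.0
t 3.92 pos [0.5022 0.1358 0.0791] az 0.0482 zt [-1.1e-03  3.0e-04 -1.0e+00] F [-5.1 -0.5  5.3] T [-0.03  0.97  0.  ] op 0.0205 g 49.0
shift mm [-0.8 -0.2  4.1]
```

Gripped, and the arm is compliant at about 2 N/mm. I'll work out the circle's row values.

```bash
python3 - <<'E'
import numpy as np
a=0.08+0.15*np.arange(0,49);P=46*np.c_[-np.sin(a),-np.cos(a)];d=np.diff(P,axis=0)
for i,r in enumerate(d): print(f"{i}:{a[i+1]:.2f} {r[0]:.1f},{r[1]:.1f}",end=" | ")
E
```

```text
0:0.23 -6.8,1.1 | 1:0.38 -6.6,2.1 | 2:0.53 -6.2,3.0 | 3:0.68 -5.7,3.9 | 4:0.83 -5.0,4.7 | 5:0.98 -4.3,5.4 | 6:1.13 -3.4,6.0 | 7:1.28 -2.5,6.4 | 8:1.43 -1.5,6.7 | 9:1.58 -0.5,6.9 | 10:1.73 0.6,6.9 | 11:1.88 1.6,6.7 | 12:2.03 2.6,6.4 | 13:2.18 3.5,5.9 | 14:2.33 4.4,5.3 | 15:2.48 5.1,4.6 | 16:2.63 5.7,3.8 | 17:2.78 6.2,2.9 | 18:2.93 6.6,1.9 | 19:3.08 6.8,0.9 | 20:3.23 6.9,-0.1 | 21:3.38 6.8,-1.1 | 22:3.53 6.6,-2.1 | 23:3.68 6.2,-3.1 | 24:3.83 5.6,-4.0 | 25:3.98 5.0,-4.8 | 26:4.13 4.2,-5.5 | 27:4.28 3.3,-6.0 | 28:4.43 2.4,-6.5 | 29:4.58 1.4,-6.7 | 30:4.73 0.4,-6.9 | 31:4.88 -0.6,-6.9 | 32:5.03 -1.7,-6.7 | 33:5.18 -2.6,-6.4 | 34:5.33 -3.6,-5.9 | 35:5.48 -4.4,-5.3 | 36:5.63 -5.1,-4.6 | 37:5.78 -5.8,-3.8 | 38:5.93 -6.3,-2.9 | 39:6.08 -6.6,-1.9 | 40:6.23 -6.8,-0.9 | 41:6.38 -6.9,0.2 | 42:6.53 -6.8,1.2 | 43:6.68 -6.5,2.2 | 44:6.83 -6.1,3.1 | 45:6.98 -5.6,4.0 | 46:7.13 -4.9,4.8 | 47:7.28 -4.2,5.5 |
```

```bash
python3 -m pendant '[[[0,0,-2],[0,0,0],0.1],[[-6.8,1.1,0],[0,0,0],0.1],[[-6.6,2.1,0],[0,0,0],0.1],[[-6.2,3,0],[0,0,0],0.1],[[-5.7,3.9,0],[0,0,0],0.1],[[-5,4.7,0],[0,0,0],0.1],[[-4.3,5.4,0],[0,0,0],0.1],[[-3.4,6,0],[0,0,0],0.1],[[-2.5,6.4,0],[0,0,0],0.1],[[0,0,0],[0,0,0],0.1],[[0,0,0],[0,0,0],0.1]]' 50
cat > ang.py <<'E'
from h import *
from station import get_obs
p=get_obs()["tool_pos"];v=R.from_euler('z',-.048).apply(p-[.5477,.141,p[2]])*1000
print("dockxy mm",v.round(1),"r",np.hypot(*v[:2]).round(1),"a",(np.arctan2(-v[1],-v[0])%6.2832).round(3))
E
python3 ang.py; python3 st.py
```

```text
t: 4.83
tool_pos: [0.5382, 0.0967, 0.0793]
tool_rot: [2.167, 2.273, 0.002]
contact_force: [1.4, 4.3, -6.0]
opening: 0.0204
grip_force: 50.1
dockxy mm [-11.7 -43.8   0. ] r 45.4 a 1.311
t 4.83 pos [0.5382 0.0967 0.0793] az 0.0478 zt [ 1.4e-03  4.0e-04 -1.0e+00] F [ 1.4  4.3 -6. ] T [ 0.73 -0.45 -0.01] op 0.0204 g 50.1
```

It tracks well: radius 45.4 mm, small forces. I'll keep going round.

```bash
python3 -m pendant '[[[-1.5,6.7,0],[0,0,0],0.1],[[-0.5,6.9,0],[0,0,0],0.1],[[0.6,6.9,0],[0,0,0],0.1],[[1.6,6.7,0],[0,0,0],0.1],[[2.6,6.4,0],[0,0,0],0.1],[[3.5,5.9,0],[0,0,0],0.1],[[4.4,5.3,0],[0,0,0],0.1],[[5.1,4.6,0],[0,0,0],0.1],[[5.7,3.8,0],[0,0,0],0.1],[[6.2,2.9,0],[0,0,0],0.1],[[6.6,1.9,0],[0,0,0],0.1],[[0,0,0],[0,0,0],0.1]]'; python3 ang.py; python3 st.py
```

```text
t: 5.83
tool_pos: [0.5932, 0.1343, 0.0792]
tool_rot: [-2.166, -2.275, 0.002]
contact_force: [-3.6, 1.3, -1.7]
opening: 0.0204
grip_force: 50.6
dockxy mm [45.1 -8.9  0. ] r 46.0 a 2.946
t 5.83 pos [0.5932 0.1343 0.0792] az 0.0489 zt [-1.4e-03 -5.0e-04 -1.0e+00] F [-3.6  1.3 -1.7] T [0.39 0.61 0.01] op 0.0204 g 50.6
```

```bash
python3 -m pendant '[[[6.8,0.9,0],[0,0,0],0.1],[[6.9,-0.1,0],[0,0,0],0.1],[[6.8,-1.1,0],[0,0,0],0.1],[[6.6,-2.1,0],[0,0,0],0.1],[[6.2,-3.1,0],[0,0,0],0.1],[[5.6,-4,0],[0,0,0],0.1],[[5,-4.8,0],[0,0,0],0.1],[[4.2,-5.5,0],[0,0,0],0.1],[[3.3,-6,0],[0,0,0],0.1],[[2.4,-6.5,0],[0,0,0],0.1],[[1.4,-6.7,0],[0,0,0],0.1],[[0,0,0],[0,0,0],0.1]]'; python3 ang.py; python3 st.py
```

```text
t: 6.83
tool_pos: [0.5502, 0.1877, 0.0793]
tool_rot: [-2.166, -2.274, 0.0]
contact_force: [-1.6, 0.8, -5.8]
opening: 0.02
grip_force: 50.2
dockxy mm [ 4.7 46.5  0. ] r 46.7 a 4.612
t 6.83 pos [0.5502 0.1877 0.0793] az 0.0485 zt [-1.2e-03  9.0e-04 -1.0e+00] F [-1.6  0.8 -5.8] T [ 0.21  0.02 -0.  ] op 0.02 g 50.2
```

```bash
python3 -m pendant '[[[0.4,-6.9,0],[0,0,0],0.1],[[-0.6,-6.9,0],[0,0,0],0.1],[[-1.7,-6.7,0],[0,0,0],0.1],[[-2.6,-6.4,0],[0,0,0],0.1],[[-3.6,-5.9,0],[0,0,0],0.1],[[-4.4,-5.3,0],[0,0,0],0.1],[[-5.1,-4.6,0],[0,0,0],0.1],[[-5.8,-3.8,0],[0,0,0],0.1],[[-6.3,-2.9,0],[0,0,0],0.1],[[-6.6,-1.9,0],[0,0,0],0.1],[[-6.8,-0.9,0],[0,0,0],0.1],[[0,0,0],[0,0,0],0.1]]'; python3 ang.py; python3 st.py
```

```text
t: 7.83
tool_pos: [0.5017, 0.1397, 0.0793]
tool_rot: [2.168, 2.272, -0.001]
contact_force: [1.0, -1.9, -6.7]
opening: 0.02
grip_force: 50.0
dockxy mm [-46.    0.9   0. ] r 46.0 a 6.263
t 7.83 pos [0.5017 0.1397 0.0793] az 0.0468 zt [ 1.0e-04 -1.4e-03 -1.0e+00] F [ 1.  -1.9 -6.7] T [-0.22 -0.21  0.07] op 0.02 g 50.0
```

```bash
python3 -m pendant '[[[-6.9,0.2,0],[0,0,0],0.1],[[-6.8,1.2,0],[0,0,0],0.1],[[-6.5,2.2,0],[0,0,0],0.1],[[-6.1,3.1,0],[0,0,0],0.1],[[-5.6,4,0],[0,0,0],0.1],[[-4.9,4.8,0],[0,0,0],0.1],[[0,0,0],[0,0,0],0.1],[[0,0,0],[0,0,0],0.1]]'; python3 ang.py; python3 st.py
```

```text
t: 8.5
tool_pos: [0.5152, 0.1091, 0.0791]
tool_rot: [-2.158, -2.263, 0.002]
contact_force: [-13.0, 16.8, 4.7]
opening: 0.0203
grip_force: 51.3
dockxy mm [-34.  -30.3   0. ] r 45.6 a 0.728
t 8.5 pos [0.5152 0.1091 0.0791] az 0.0473 zt [-0.0115  0.0089 -0.9999] F [-13.   16.8   4.7] T [ 2.62  1.98 -0.06] op 0.0203 g 51.3
```

The crank reads about 7.0 and is pressing its stop at 21 N. I'll ease off, release, rise and move above the bar.

```bash
python3 -m pendant '[[[2,-1.7,0],[0,0,0],0.1],[[1.9,-1.7,0],[0,0,0],0.1],[[0,0,0],[0,0,0],0.1],[[0,0,0],[0,0,0],0.3],[[0,0,0],[0,0,0],0.5],[[0,0,0],[0,0,0],0.6],[[0,0,0],[0,0,0],0.6]]'; python3 ang.py; python3 -m pendant '[[[0,0,-10],[0,0,0],0.6],[[0,0,-25],[0,0,0],0.6],[[0,0,-30],[0,0,0],0.7],[[0,0,-30],[0,0,0],0.8],[[0,0,-25],[0,0,0],1],[[0,0,0],[0,0,0],1]]'; python3 st.py 0.5573 -0.0445 0.2
```

```text
t: 9.08
tool_pos: [0.5164, 0.1085, 0.0804]
tool_rot: [2.167, 2.272, 0.001]
contact_force: [-0.2, -0.0, -1.0]
opening: 0.0517
grip_force: 0.0
dockxy mm [-32.9 -30.9   0. ] r 45.1 a 0.755
t: 9.58
tool_pos: [0.519, 0.1092, 0.2077]
tool_rot: [2.162, 2.267, 0.014]
contact_force: [1.2, -0.4, 0.8]
opening: 0.0854
grip_force: 0.0
t 9.58 pos [0.519  0.1092 0.2077] az 0.0478 zt [ 1.280e-02  5.000e-04 -9.999e-01] F [ 1.2 -0.4  0.8] T [-0.   -0.02  0.  ] op 0.0854 g 0.0
shift mm [-155.3   30.8    8.1]
```

```bash
python3 -m pendant '[[[-12,4,0],[0,0,0],1],[[-25,5,0],[0,0,0],1],[[-25,5,0],[0,0,0],1],[[-25,5,0],[0,0,0],1],[[-25,5,0],[0,0,0],1],[[-25,5,0],[0,0,0],1],[[-15,1,0],[0,0,0],1],[[0,0,0],[0,0,0],1],[[0,0,0],[0,0,0],1],[[0,0,0],[0,0,0],1]]';  python3 st.py 0.5573 -0.0445 0.111; python3 - <<'E'
from h import *
import cv2,json
m=optics.camera_model("wrist");im=optics.get_image("wrist")
cv2.imwrite("pics/w2.png",cv2.resize(im[:,:,::-1],(800,600),interpolation=cv2.INTER_CUBIC))
json.dump({k:np.array(v).tolist() for k,v in m.items()},open("w2.json","w"))
E
```

```text
t: 10.42
tool_pos: [0.5519, -0.0412, 0.1983]
tool_rot: [-2.167, -2.273, 0.001]
contact_force: [-1.1, 0.8, -0.9]
opening: 0.0856
grip_force: 0.0
t 10.42 pos [ 0.5519 -0.0412  0.1983] az 0.0477 zt [-1.9e-03  6.0e-04 -1.0e+00] F [-1.1  0.8 -0.9] T [-0.04 -0.05 -0.04] op 0.0856 g 0.0
shift mm [-3.6  5.4 87.2]
```

View pics/w2.png

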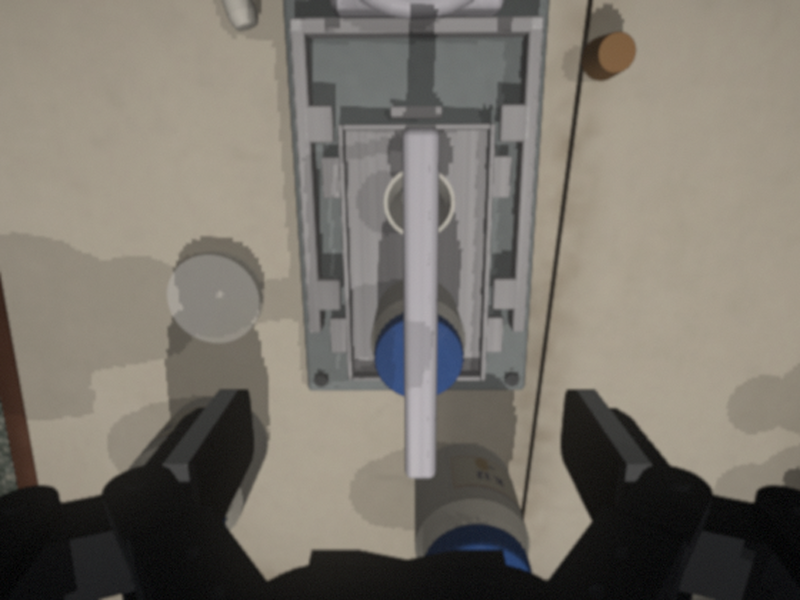

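The tongues now sit clear of the lugs, and jar and crucible are standing. The bar's top runs from (421,130) to (420,477), parallel to the tool.

```bash
python3 - <<'E'
from h import *
import json
m=json.load(open("w2.json"))
a=atz("",(421*.7,130*.7),.138,m);b=atz("",(420.5*.7,477*.7),.138,m);print(a,b,(a+b)/2,np.linalg.norm(a-b),np.arctan2(a[1]-b[1],a[0]-b[0])-np.pi/2)
for t,c in (((403,229),(421,130)),((737,200),(420.5,477))):
    print(tri([ray("top",(235+t[0]/800*140-.4,155+t[1]/600*105-.4)),ray("",(c[0]*.7,c[1]*.7),m)])[0])
E
```

```text
[0.55374618 0.0351741  0.138     ] [ 0.56165745 -0.11346379  0.138     ] [ 0.55770181 -0.03914485  0.138     ] 0.1488482797376626 0.05317498500346862
[0.55403294 0.03547905 0.13018411]
[ 0.56162837 -0.11376391  0.13756037]
```

```bash
python3 -m pendant '[[[-3.6,5.9,10],[0,0,0],1],[[0,0,20],[0,0,0],1],[[0,0,20],[0,0,0],1],[[0,0,18],[0,0,0],0.8],[[0,0,12],[0,0,0],0.7],[[0,0,7],[0,0,0],0.6],[[0,0,0],[0,0,0],0.5],[[0,0,0],[0,0,0],0.5]]' 90; python3 st.py 0.558 -0.045 0.111; python3 -m pendant '[[[0,0,0],[0,0,0],0.35],[[0,0,0],[0,0,0],0.25],[[0,0,0],[0,0,0],0.15],[[0,0,0],[0,0,0],0],[[0,0,0],[0,0,0],0],[[0,0,0],[0,0,0],0],[[0,0,0],[0,0,0],0],[[0,0,0],[0,0,0],0]]' 90; python3 st.py 0.558 -0.045 0.111
```

```text
t: 11.13
tool_pos: [0.5588, -0.0444, 0.1124]
tool_rot: [2.167, 2.275, -0.0]
contact_force: [0.3, 1.2, 0.5]
opening: 0.0427
grip_force: 0.0
t 11.13 pos [ 0.5588 -0.0444  0.1124] az 0.0484 zt [ 0. -0. -1.] F [0.3 1.2 0.5] T [ 0.03 -0.05  0.02] op 0.0427 g 0.0
shift mm [-0.6 -0.8  1.4]
t: 11.8
tool_pos: [0.5586, -0.0448, 0.1137]
tool_rot: [2.167, 2.274, -0.001]
contact_force: [-3.9, 0.0, 6.5]
opening: 0.0124
grip_force: 88.1
t 11.8 pos [ 0.5586 -0.0448  0.1137] az 0.0484 zt [-0.e+00 -5.e-04 -1.e+00] F [-3.9  0.   6.5] T [-0.01  0.75  0.14] op 0.0124 g 88.1
shift mm [-0.2 -0.6  2.7]
```

Gripped at 88 N. I'll lift gently, starting with 25 mm.

```bash
python3 -m pendant '[[[0,-1,-1],[0,0,0],0],[[0,0,-2],[0,0,0],0],[[0,0,-3],[0,0,0],0],[[0,0,-4],[0,0,0],0],[[0,0,-5],[0,0,0],0],[[0,0,-4],[0,0,0],0],[[0,0,-3],[0,0,0],0],[[0,0,-2],[0,0,0],0],[[0,0,-1],[0,0,0],0],[[0,0,0],[0,0,0],0]]'; python3 st.py
```

```text
t: 12.63
tool_pos: [0.5577, -0.0446, 0.1377]
tool_rot: [2.167, 2.274, 0.001]
contact_force: [0.1, -0.4, -4.8]
opening: 0.0124
grip_force: 88.0
t 12.63 pos [ 0.5577 -0.0446  0.1377] az 0.048 zt [ 5.e-04 -1.e-04 -1.e+00] F [ 0.1 -0.4 -4.8] T [ 0.03 -0.03  0.03] op 0.0124 g 88.0
```

The load is 4.8 N, just the carrier's weight, with almost no moment, so it is free and balanced. I'll lift the rest.

```bash
python3 -m pendant '[[[0,0,-3],[0,0,0],0],[[0,0,-6],[0,0,0],0],[[0,0,-9],[0,0,0],0],[[0,0,-10],[0,0,0],0],[[0,0,-11],[0,0,0],0],[[0,0,-11],[0,0,0],0],[[0,0,-10],[0,0,0],0],[[0,0,-8],[0,0,0],0],[[0,0,-5],[0,0,0],0],[[0,0,-3],[0,0,0],0],[[0,0,0],[0,0,0],0],[[0,0,0],[0,0,0],0]]'; python3 -m pendant '[[[0,0,0],[0,0,0],0],[[0,0,0],[0,0,0],0],[[0,0,0],[0,0,0],0],[[0,0,0],[0,0,0],0],[[0,0,0],[0,0,0],0],[[0,0,0],[0,0,0],0]]'; python3 st.py; python3 - <<'E'
from station import optics
import cv2
im=optics.get_image("scene")[:,:,::-1]
cv2.imwrite("pics/s2.png",cv2.resize(im[100:310,190:470],(800,600),interpolation=cv2.INTER_CUBIC))
E
```

```text
t: 13.63
tool_pos: [0.5574, -0.0446, 0.2129]
tool_rot: [-2.167, -2.274, 0.001]
contact_force: [-0.6, -0.0, -5.9]
opening: 0.012
grip_force: 88.0
t: 14.13
tool_pos: [0.5575, -0.0446, 0.2132]
tool_rot: [-2.167, -2.274, 0.0]
contact_force: [-0.3, -0.3, -4.9]
opening: 0.0124
grip_force: 88.0
t 14.13 pos [ 0.5575 -0.0446  0.2132] az 0.048 zt [-2.e-04 -0.e+00 -1.e+00] F [-0.3 -0.3 -4.9] T [-0.02  0.02  0.01] op 0.0124 g 88.0
```

View pics/s2.png

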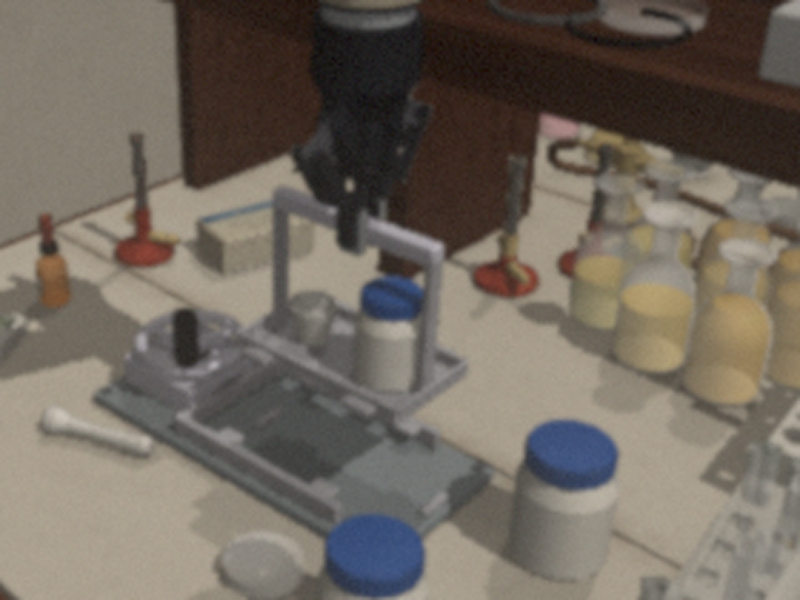

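The carrier hangs level above the dock, held by its bar at about (350,230). The jar (390,335) and crucible (308,320) stand in it, and the other things on the bench in this crop look undisturbed. The lift was about 100 mm.

```bash
python3 -c "
from station import ctrl
print(ctrl.finish_job())"
```

```text
the job is handed in; nothing more can be done
None
```

The handwheel was turned to its stop (about 7.0 rad) and the carrier lifted about 100 mm; I handed in with it held level and still, jar and crucible upright in it, but the hand-in returned no verdict.

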